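# Find the loose terminal bolt and hold its cap open

### The job

Lift the heat sink off the connection block's bolts without pressing on them and lay it flat, fins up, in the empty tray. Then tap the bolt heads straight down to find the loose one, which sinks and stays down; after that lift the hinged cap of that bolt's bay by its tab at least 45 degrees open, and finish while still holding it open. Keep the other caps shut and leave everything else on the bench where it is.

Things in the scene. Friction and masses are not known exactly. Their poses are not given: they have to be found in the camera images.
- block: Fixed grey metal connection block, 165 mm (x) by 230 mm (y) by 50 mm tall; origin at table level, 2.5 mm to the robot's side of its middle; its axes: x away from the robot (at yaw 0), y left, z up. Three bays side by side at y = +64, 0 and -64 mm (bays 1, 2, 3), each with a bolt head at x = -45 mm and, behind it, its own black cap. Steel foot strips stick out 20 mm at each side on the table
- heatsink: Loose finned aluminium heat sink, 36 mm (its x) by 170 mm (its y, long) by 28 mm tall, about 0.2 kg, lying fins up across the three bolt heads; origin at the centre of its underside, z up. Grip it across the 36 mm: the sides are flat
- tray: Fixed grey open tray, empty, 130 mm (x) by 260 mm (y, long) by 30 mm tall, walls and floor 5 mm thick, to the right of the block; origin at the centre of its underside
- bolt1_top (a point): Centre of the top of the steel hex bolt head in bay 1; head 17 mm across flats, standing 12 mm above the block's top (62 mm above the table). It moves with the bolt
- bolt1 (a joint): How far bolt 1 has sunk, m: 0 at the start. A loose bolt gives way at about 3.5 N, sinks 7 mm when pushed straight down and stays down; a tight one stays within about 1 mm even when pushed with 20 N. Exactly one of the three is loose; they look alike and any of them may be the one
- cap1_tab (a point): Grip point in the upright finger tab on the free edge (robot side) of the cap in bay 1. The tab is 10 mm thick (block's y), 24 mm long (block's x), its top 86 mm and its lower edge 54 mm above the table when shut; this point lies in mid thickness, 8 mm below its top, 2 mm to the robot's side of its middle, at block x = 12 mm. Clear of the cap plate, which begins 14 mm behind this point
- cap1 (a joint): Opening angle of cap 1, rad: 0 shut, 1.4 fully open. Black plastic plate 54 by 50 mm hinged at its far edge (hinge line along the block's y, at block x = 80 mm, 53 mm above the table, at the bay's y); the tab comes up and away from the robot. A weak spring and its weight shut it whenever it is let go (about 1.5 N at the tab)
- bolt2_top (a point): Centre of the top of the steel hex bolt head in bay 2; head 17 mm across flats, standing 12 mm above the block's top (62 mm above the table). It moves with the bolt
- bolt2 (a joint): How far bolt 2 has sunk, m: 0 at the start. A loose bolt gives way at about 3.5 N, sinks 7 mm when pushed straight down and stays down; a tight one stays within about 1 mm even when pushed with 20 N. Exactly one of the three is loose; they look alike and any of them may be the one
- cap2_tab (a point): Grip point in the upright finger tab on the free edge (robot side) of the cap in bay 2. The tab is 10 mm thick (block's y), 24 mm long (block's x), its top 86 mm and its lower edge 54 mm above the table when shut; this point lies in mid thickness, 8 mm below its top, 2 mm to the robot's side of its middle, at block x = 12 mm. Clear of the cap plate, which begins 14 mm behind this point
- cap2 (a joint): Opening angle of cap 2, rad: 0 shut, 1.4 fully open. Black plastic plate 54 by 50 mm hinged at its far edge (hinge line along the block's y, at block x = 80 mm, 53 mm above the table, at the bay's y); the tab comes up and away from the robot. A weak spring and its weight shut it whenever it is let go (about 1.5 N at the tab)
- bolt3_top (a point): Centre of the top of the steel hex bolt head in bay 3; head 17 mm across flats, standing 12 mm above the block's top (62 mm above the table). It moves with the bolt
- bolt3 (a joint): How far bolt 3 has sunk, m: 0 at the start. A loose bolt gives way at about 3.5 N, sinks 7 mm when pushed straight down and stays down; a tight one stays within about 1 mm even when pushed with 20 N. Exactly one of the three is loose; they look alike and any of them may be the one
- cap3_tab (a point): Grip point in the upright finger tab on the free edge (robot side) of the cap in bay 3. The tab is 10 mm thick (block's y), 24 mm long (block's x), its top 86 mm and its lower edge 54 mm above the table when shut; this point lies in mid thickness, 8 mm below its top, 2 mm to the robot's side of its middle, at block x = 12 mm. Clear of the cap plate, which begins 14 mm behind this point
- cap3 (a joint): Opening angle of cap 3, rad: 0 shut, 1.4 fully open. Black plastic plate 54 by 50 mm hinged at its far edge (hinge line along the block's y, at block x = 80 mm, 53 mm above the table, at the bay's y); the tab comes up and away from the robot. A weak spring and its weight shut it whenever it is let go (about 1.5 N at the tab)
- screwdriver: Bystander: screwdriver lying behind the block; origin under its middle or in its handle line. To be left alone
- wrench: Bystander: small spanner lying near the robot; origin under its middle or in its handle line. To be left alone
- tape: Bystander: roll of clear tape lying flat near the robot, 76 mm across; origin under its middle or in its handle line. To be left alone
- jar: Bystander: small jar, 40 mm across, 50 mm tall, between tray and block at the back; origin under its middle or in its handle line. To be left alone
- cleaner: Bystander: bottle, 54 mm across, 130 mm tall, left of the block; origin under its middle or in its handle line. To be left alone
- board: Bystander: circuit board on a thick carrier, 130 by 100 mm, left of the block; origin under its middle or in its handle line. To be left alone
- meter: Bystander: black hand-held meter, 70 by 140 mm, 40 mm tall, behind the tray; origin under its middle or in its handle line. To be left alone
Mind the look-alikes: they are no part of the job. What is meant by the heatsink is not turquoise, and is the larger of those in its own colour.

How it is judged:
On the way, in this order (a step that is already met when the one before it is completed fails the run):
1. the heat sink lies flat in the tray, let go, with no bolt sunk (z of heatsink in the frame of tray between -0.005 and 0.012 m and horizontal distance between heatsink and tray below 0.09 m and angle between heatsink's own z axis and vertical below 0.15 rad and contact force between the fingers and heatsink below 0.1 N and linear speed of heatsink below 0.03 m/s and value of joint each of cap1, cap2, cap3 below 0.12 rad and not (value of joint any of bolt1, bolt2, bolt3 above 0.004 m)), for 0.2 s.
2. the loose bolt has been tapped and has sunk, all caps still shut (value of joint any of bolt1, bolt2, bolt3 above 0.004 m and value of joint each of cap1, cap2, cap3 below 0.12 rad), for 0.2 s.
3. the cap behind the sunk bolt is open, the other two shut (((value of joint bolt1 above 0.004 m and value of joint cap1 above 0.6 rad and value of joint each of cap2, cap3 below 0.12 rad) or (value of joint bolt2 above 0.004 m and value of joint cap2 above 0.6 rad and value of joint each of cap1, cap3 below 0.12 rad) or (value of joint bolt3 above 0.004 m and value of joint cap3 above 0.6 rad and value of joint each of cap1, cap2 below 0.12 rad))), for 0.2 s.
At the end, for the whole second after the job is handed in: The cap in the bay of the sunk (loose, over 4 mm down) bolt is more than 0.6 rad open and carried by the fingers (contact over 0.3 N), the other two caps are shut (under 0.12 rad), and the heat sink lies flat and released in the tray (z of heatsink in the frame of tray between -0.005 and 0.012 m and horizontal distance between heatsink and tray below 0.09 m and angle between heatsink's own z axis and vertical below 0.15 rad and contact force between the fingers and heatsink below 0.1 N and linear speed of heatsink below 0.03 m/s and ((value of joint bolt1 above 0.004 m and value of joint cap1 above 0.6 rad and value of joint each of cap2, cap3 below 0.12 rad) or (value of joint bolt2 above 0.004 m and value of joint cap2 above 0.6 rad and value of joint each of cap1, cap3 below 0.12 rad) or (value of joint bolt3 above 0.004 m and value of joint cap3 above 0.6 rad and value of joint each of cap1, cap2 below 0.12 rad)) and contact force between the fingers and block above 0.3 N); the arm keeps its last pose, push and grip.
It fails at once if a cap is lifted whose bolt has not been found loose ((value of joint cap1 above 0.3 rad and value of joint bolt1 below 0.003 m) or (value of joint cap2 above 0.3 rad and value of joint bolt2 below 0.003 m) or (value of joint cap3 above 0.3 rad and value of joint bolt3 below 0.003 m)).
It fails at once if a bystander is moved by more than 40 mm (distance of any of screwdriver, wrench, tape, jar, cleaner, board, meter from where it was at the start of the episode above 0.04 m).
It also fails if it takes over 67 s, if anything falls off the work surface, if the arm or the gripper's body presses on something with over 40 N, if the wrist force passes 120 N, or if a joint passes its speed limit or range.

### The arm

A 7-joint arm with a two-finger parallel gripper is mounted at the origin on the work surface. World frame = base frame: x ahead of the robot, y to its left, z up, the work surface at z = 0. Lengths are in m, angles in rad, forces in N, time in s.
With the tool pointing down it reaches from about 0.425 to 0.925 m from the base axis. Payload 6.8 kg.
Tool frame: the origin (TCP) lies midway between the tips of the shut fingers; the grasp point (between the pads) lies 19 mm behind it; z points along the fingers, y is the line along which they close (so a half turn about z gives the same grasp; the last joint's range is limited). The gripper opens to 88 mm and grips with 3 to 60 N. Pads are 20 mm wide; open, the fingers measure 115 mm over their backs; the gripper's body (75 mm by 178 mm) begins 61 mm behind the grasp point.
Start: joints at [-1.331, 0.477, 0.022, 1.555, -0.011, 1.109, -0.083], TCP at [0.23, 0.635, 0.223] pointing down, gripper open.
Joint ranges: [-2.96, 2.96], [-0.34, 2.1], [-1.41, 1.46], [0.24, 2.44], [-1.37, 4.51], [0.17, 1.92], [-2.96, 2.96]. Speed limits (rad/s): [2.39, 2.39, 3.14, 3.14, 3.14, 3.14, 3.14].

### API

Orientations are given as a 3x3 rotation matrix whose columns are the frame's x, y, z axes.
In Python, from bench import sensors, optics, manip gives the robot as it stands.
- The arm moves only by the tool jog_arm, never from a script. Its argument "commands" is a list that holds one entry, the list of rows, each a list of 5 numbers: the finger opening in cm, from 0 to 8.78, then the shift along the tool's x, y, z in cm, then the turn about the tool's z in degrees. In form: [[[fingers, x, y, z, turn], ...]]. A call has 1 to 8 rows; each row is the pose to reach, as a shift and turn from the pose commanded when the call began, along the tool's axes at that moment; what a row does not reach only later rows make up. A row lasts 1/10 s, in which the tool goes at most 50 mm and 8.59 degrees, less where a joint would pass 70% of its speed; a pose out of reach is approached as far as the arm can. A call with a gripper value outside its range is refused whole. The fingers move at their own pace and stop on an object; the grip force is fixed at half the most. Time passes only in rows, so rows that repeat a pose let the fingers close. It gives the time, the measured TCP pose, the force, the opening and the grip force at its end, in the units of the state.
- sensors.sense(): the state, without advancing time (a new reading comes with each control period).
- optics.read_camera(name): name is "scene" or "side" or "wrist"; returns (picture, depth): 480x640x3 uint8, red, green, blue; 480x640 float32, m along the optical axis (not along the pixel's ray), 0 where there is no reading.
- optics.calibration(name): a dict with "fx", "fy", "cx", "cy" (pixels), "R" (3x3) and "t" (3): a world point X has camera coordinates R X + t. Camera axes: x right, y down, z forward; pixel columns grow to the right and rows downward; lengths in m; the calibration is good to about 2 mm. A picture is of the moment at which its call begins: read the wrist's pose just before it. calibration takes no time and is no camera call; for the wrist camera it gives the pose at the moment of the call.
- manip.close_job(): hands the job in; it is judged then, once.
The state is a dict: "t": time; "joint_positions": joint angles; "dq": joint speeds; "joint_torque": joint torques, N m; "position": TCP position; "tool_rot": TCP orientation; "force": force on the tool from outside, world axes, zero at the start; "ft_torque": the same for the moment, N m; "opening": opening from 0.0 (shut) to 1.0 (fully open); "gripper_force": force on a finger pad.
Only numpy, scipy, OpenCV 4.12 (cv2) and the standard library are available. Lean on these libraries where they do the work, as an engineer would, in place of code of your own. Each camera call takes 0.05 s, during which the arm holds its last target. There are 200 camera calls.

## Working session

There is one attempt and no reset: what is moved stays moved. The work goes in short steps, Python scripts to look and compute and a tool call to move; the robot and the scene stay as the last step left them, time stands still between calls to the robot, and variables do not carry over. Pictures are saved under pics/ and viewed, at most 10 in all, crops included, and the job is handed in when it is done.

Besides the shell and the picture viewer there is one more tool, called after "Emit:" by a JSON object that holds its "name" and its "arguments". jog_arm: Moves the arm, as the interface text tells. Its arguments: {"type":"object","properties":{"commands":{"type":"array","items":{"type":"array","items":{"type":"array","items":{"type":"number"}}}}},"required":["commands"]}

```bash
mkdir -p pics; python3 - <<'E'
from bench import sensors, optics
import cv2,numpy as np
for n in ("scene","side"):
    p,d=optics.read_camera(n); c=optics.calibration(n)
    cv2.imwrite(f"pics/{n}.png",p[:,:,::-1]); np.savez(f"{n}.npz",p=p,d=d,K=[c["fx"],c["fy"],c["cx"],c["cy"]],R=c["R"],t=c["t"])
s=sensors.sense(); print(s["t"],s["position"],s["tool_rot"],s["opening"])
E
```

```text
0.1 [0.22988283 0.63407312 0.22180242] [[-9.40120159e-01  3.40842910e-01 -4.43858745e-04]
 [ 3.40843182e-01  9.40118898e-01 -1.54377684e-03]
 [-1.08905397e-04 -1.60262195e-03 -9.99998710e-01]] 0.9999690074444336
```

View pics/scene.png

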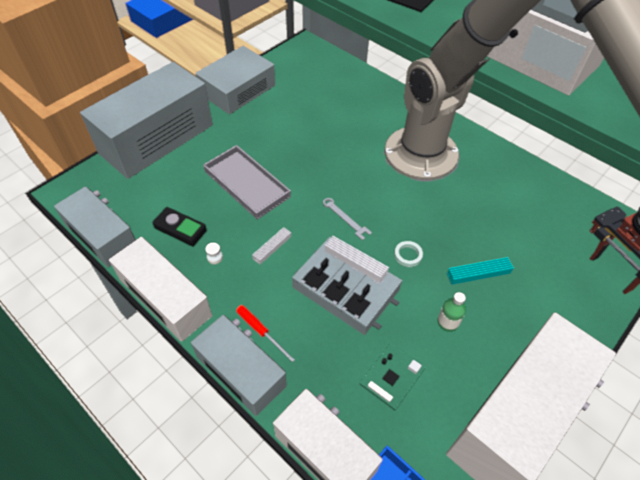

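View pics/side.png

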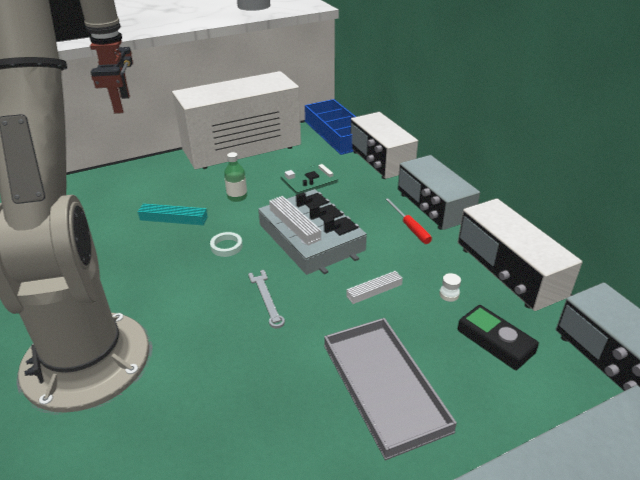

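The scene picture shows the target heat sink on the block at about (357,255), the tray at (247,180), and a short decoy at (271,245). The side view agrees, with the sink at (295,218) and the tray at (388,385). Next I'll measure them.

```bash
cat > h.py <<'E'
import numpy as np,cv2
def world(p,d,K,R,t):
    v,u=np.mgrid[:480,:640]; fx,fy,cx,cy=K
    P=np.stack([(u-cx)/fx*d,(v-cy)/fy*d,d],-1); W=(P-t)@R
    W[d<=0]=np.nan
    return W
def load(n):
    z=np.load(n+".npz"); return z["p"],world(z["p"],z["d"],z["K"],z["R"],z["t"])
def rect(m):
    (c,s,a)=cv2.minAreaRect((m[:,:2]*1000).astype(np.float32)); return np.round(c,1),np.round(s,1),round(a,1)
E
python3 - <<'E'
from h import *
for n,(hs,tr) in {"scene":((357,255),(247,180)),"side":((295,218),(388,385))}.items():
    p,W=load(n); Z=W[...,2]
    print(n,"hs",W[hs[1],hs[0]],"tray",W[tr[1],tr[0]])
    h=W[hs[1],hs[0]]; near=np.hypot(W[...,0]-h[0],W[...,1]-h[1])<0.2
    br=p.mean(-1); 
    def big(m,seed):
        l=cv2.connectedComponents(m.astype(np.uint8))[1]; ls=l[seed[1]-4:seed[1]+5,seed[0]-4:seed[0]+5]; ls=ls[ls>0]
        return l==np.bincount(ls).argmax() if len(ls) else m
    m=big(near&(Z>.068)&(Z<.1)&(br>90),hs); print(" sink",rect(W[m]),m.sum(),np.percentile(Z[m],[5,50,95]))
    m=near&(Z>.044)&(Z<.056)&(br>60); m=cv2.morphologyEx(m.astype(np.uint8),cv2.MORPH_OPEN,np.ones((2,2)))>0
    print(" blocktop",rect(W[m]),m.sum())
    b=near&(Z>.06)&(Z<.1)&(br<60)
    k,l,st,_=cv2.connectedComponentsWithStats(b.astype(np.uint8))
    for i in range(1,k):
        if st[i,4]>15: print("  tab",np.nanmean(W[l==i],0).round(4),st[i,4])
    t=W[tr[1],tr[0]]; nt=np.hypot(W[...,0]-t[0],W[...,1]-t[1])<0.18
    m=nt&(Z>.014)&(Z<.036)
    m=cv2.morphologyEx(m.astype(np.uint8),cv2.MORPH_OPEN,np.ones((1,1)))>0
    k,l,st,_=cv2.connectedComponentsWithStats(m.astype(np.uint8)); i=st[1:,4].argmax()+1
    print(" tray",rect(W[l==i]))
E
```

```text
scene hs [0.49900527 0.14770251 0.09094509] tray [ 0.46749437 -0.31243044  0.00263625]
 sink (array([503. , 145.4]), array([ 43.1, 171.2]), 8.7) 1072 [0.07166994 0.08765982 0.09305099]
 blocktop (array([541.9, 161.2]), array([194.7, 220.8]), 9.4) 2632
  tab [0.5786 0.1001 0.0736] 81
  tab [0.5722 0.1633 0.0739] 73
  tab [0.5659 0.2269 0.0738] 79
 tray (array([ 477.4, -305.9]), array([270.2, 134.6]), 85.9)
side hs [0.49953754 0.13004184 0.08796485] tray [ 0.48332758 -0.3121477   0.00416038]
 sink (array([500.4, 143.7]), array([ 40.5, 178.2]), 8.2) 1021 [0.07075966 0.08668372 0.09091681]
 blocktop (array([565.3, 155.5]), array([204.9, 229.3]), 7.6) 1789
  tab [0.558  0.2178 0.073 ] 120
  tab [0.5641 0.1549 0.0728] 130
  tab [0.5714 0.0909 0.0737] 137
 tray (array([ 476.2, -308.3]), array([263.6, 131.6]), 85.9)
```

Emit:
{"name": "jog_arm", "arguments": {"commands": [[[8.5,-2.7,-2.2,-1,4],[8.5,-5.4,-4.4,-2,8],[8.5,-8.2,-6.6,-3,12],[8.5,-11,-8.9,-4,16],[8.5,-13.7,-11.1,-5,20],[8.5,-16.4,-13.3,-6,24],[8.5,-19.1,-15.5,-7,28],[8.5,-21.9,-17.8,-7,31]]]}}

```text
t: 0.9
position: [0.3761, 0.3918, 0.2938]
tool_rot: [[-0.628, 0.778, 0.001], [0.778, 0.628, 0.002], [0.001, 0.002, -1.0]]
force: [0.5, 1.0, -0.3]
opening: 0.973
gripper_force: 0.0
```

Emit:
{"name": "jog_arm", "arguments": {"commands": [[[8,-3.5,-0.5,0,4],[8,-7,-1,0,8],[8,-10.5,-1.5,0,12],[8,-14,-2,0,16],[8,-17.5,-2.5,0,20],[8,-21,-3,0,24],[8,-24.5,-3.5,0,28],[8,-27.9,-4,0,30.4]]]}}

```text
t: 1.7
position: [0.5204, 0.1493, 0.2924]
tool_rot: [[-0.148, 0.989, -0.0], [0.989, 0.148, -0.0], [-0.0, -0.0, -1.0]]
force: [0.8, 0.1, 0.1]
opening: 0.911
gripper_force: 0.0
```

```bash
python3 - <<'E'
from bench import sensors, optics
import cv2,numpy as np
from h import *
n="wrist"
c=optics.calibration(n);p,d=optics.read_camera(n)
cv2.imwrite("pics/w1.png",p[:,:,::-1]); np.savez("w1.npz",p=p,d=d,K=[c["fx"],c["fy"],c["cx"],c["cy"]],R=c["R"],t=c["t"])
s=sensors.sense(); print(s["t"],s["position"],s["tool_rot"].__array__().round(3),s["force"])
print(c["R"],c["t"], -np.array(c["R"]).T@c["t"])
E
```

```text
1.75 [0.52302319 0.14303786 0.2927473 ] [[-0.139  0.99   0.002]
 [ 0.99   0.139 -0.003]
 [-0.003  0.001 -1.   ]] [ 1.25866288 -3.3945872   0.45485726]
[[ 9.89067831e-01  1.47459148e-01 -7.90713038e-04]
 [ 1.42066894e-01 -9.51435342e-01  2.73107649e-01]
 [ 3.95199090e-02 -2.70234324e-01 -9.61983153e-01]] [-0.53675828  0.01565969  0.4773264 ] [0.50980173 0.22303908 0.45447876]
```

View pics/w1.png

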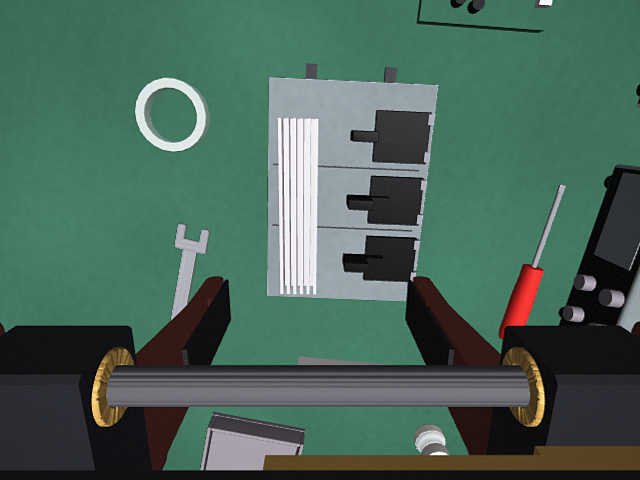

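The wrist view shows the sink clearly at columns 278–319, rows 118–294, with the tabs at about (365,136), (360,202) and (356,262). I'll measure in this image.

```bash
cat >> h.py <<'E'
def measure(n):
    p,W=load(n); Z=W[...,2]; br=p.mean(-1)
    near=np.hypot(W[...,0]-.54,W[...,1]-.15)<.18
    m=near&(Z>.078)&(Z<.1)&(br>150); m=cv2.morphologyEx(m.astype(np.uint8),cv2.MORPH_OPEN,np.ones((3,3)))>0
    if m.sum()>50: print("sink",rect(W[m]),np.median(Z[m]))
    m=near&(Z>.040)&(Z<.058)&(br>70); m=cv2.morphologyEx(m.astype(np.uint8),cv2.MORPH_OPEN,np.ones((3,3)))>0
    print("block",rect(W[m]),np.median(Z[m]))
    m=near&(Z>.080)&(Z<.092)&(br<80)
    k,l,st,_=cv2.connectedComponentsWithStats(m.astype(np.uint8))
    for i in range(1,k):
        if st[i,4]>15: print("tab",rect(W[l==i]),Z[l==i].mean(),st[i])
E
python3 -c "
from h import *
measure('w1')"
```

```text
sink (array([501.8, 144.1]), array([ 36.1, 170.2]), 7.7) 0.08992054266565964
block (array([549.4, 157.1]), array([165.9, 230.4]), 6.0) 0.05003282086113741
tab (array([553.7, 222.1]), array([24.1,  9.8]), 6.0) 0.08573989435874274 [352 130  27  13 295]
tab (array([560.3, 158.5]), array([23.8, 10.3]), 5.3) 0.0854910945946072 [348 199  25  12 275]
tab (array([567.1,  95.1]), array([23.7, 10.4]), 6.7) 0.08523709901078427 [344 261  24  12 257]
```

Emit:
{"name": "jog_arm", "arguments": {"commands": [[[5,-0.1,-0.6,3,0.8],[5,-0.2,-1.2,6,0.8],[5,-0.2,-1.9,10,0.8],[5,-0.2,-1.9,14,0.8],[5,-0.2,-1.9,14,0.8],[5,-0.2,-1.9,14,0.8],[5,-0.2,-1.9,14,0.8]]]}}

```text
t: 2.45
position: [0.5031, 0.1464, 0.1546]
tool_rot: [[-0.137, 0.991, 0.003], [0.991, 0.137, 0.001], [0.001, 0.003, -1.0]]
force: [0.4, -0.1, 0.6]
opening: 0.569
gripper_force: 0.0
```

Emit:
{"name": "jog_arm", "arguments": {"commands": [[[5,-0.2,-0.15,2,0],[5,-0.2,-0.15,4,0],[5,-0.2,-0.15,5.5,0],[5,-0.2,-0.15,7,0],[5,-0.2,-0.15,8,0],[5,-0.2,-0.15,8.8,0],[5,-0.2,-0.15,9.1,0],[5,-0.2,-0.15,9.1,0]]]}}

```text
t: 3.25
position: [0.5007, 0.1439, 0.0619]
tool_rot: [[-0.137, 0.991, 0.0], [0.991, 0.137, 0.0], [0.0, 0.0, -1.0]]
force: [-0.4, -0.4, -0.3]
opening: 0.569
gripper_force: 0.0
```

Emit:
{"name": "jog_arm", "arguments": {"commands": [[[3.5,0,0,0,0],[3,0,0,0,0],[3,0,0,0,0],[3,0,0,0,0],[3,0,0,0,0],[3,0,0,0,0]]]}}

```text
t: 3.85
position: [0.5009, 0.144, 0.0622]
tool_rot: [[-0.137, 0.991, 0.001], [0.991, 0.137, 0.001], [0.0, 0.001, -1.0]]
force: [-0.3, -0.4, 5.3]
opening: 0.406
gripper_force: 30.0
```

Emit:
{"name": "jog_arm", "arguments": {"commands": [[[3,0,0,-0.5,0],[3,0,0,-1.5,0],[3,0,0,-3,0],[3,0,0,-5,0],[3,0,0,-7,0],[3,0,0,-9,0],[3,0,0,-10,0],[3,0,0,-10,0]]]}}

```text
t: 4.65
position: [0.501, 0.144, 0.163]
tool_rot: [[-0.137, 0.991, 0.002], [0.991, 0.137, 0.001], [0.001, 0.002, -1.0]]
force: [0.5, -0.5, -1.6]
opening: 0.41
gripper_force: 30.0
```

```bash
python3 - <<'E'
from bench import sensors, optics
import cv2,numpy as np
from h import *
for n,o in (("wrist","w2"),("scene","s2")):
    c=optics.calibration(n);p,d=optics.read_camera(n)
    cv2.imwrite(f"pics/{o}.png",p[:,:,::-1]); np.savez(o+".npz",p=p,d=d,K=[c["fx"],c["fy"],c["cx"],c["cy"]],R=c["R"],t=c["t"])
s=sensors.sense(); print(s["t"],s["position"],s["force"],s["ft_torque"])
E
```

```text
4.75 [0.4998415  0.14372347 0.16117738] [-0.5378028   0.18562784 -2.37633471] [-0.07182468  0.03223475 -0.04613344]
```

View pics/w2.png

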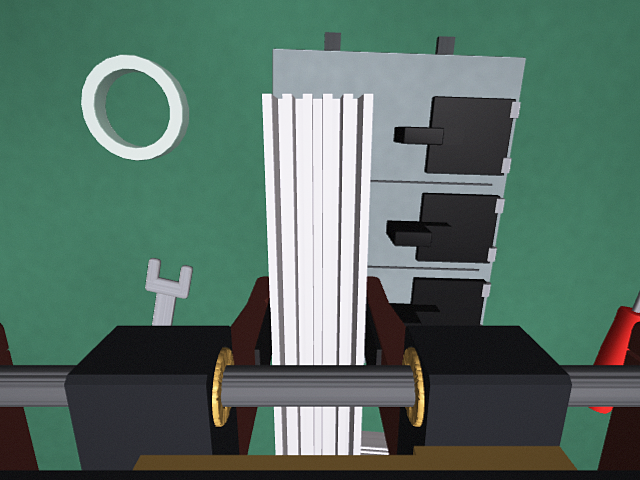

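The wrist view shows the sink held level, columns 263–373. Next I'll carry it to the tray.

Emit:
{"name": "jog_arm", "arguments": {"commands": [[[3,-2,-0.4,0,0],[3,-5,-1,0,1],[3,-8,-1.6,0,2],[3,-11,-2.1,0,3],[3,-14,-2.7,0,4],[3,-17,-3.3,0,5],[3,-20,-3.9,0,6],[3,-23,-4.4,0,6]]]}}

```text
t: 5.55
position: [0.4871, -0.0912, 0.1605]
tool_rot: [[-0.032, 0.999, -0.002], [0.999, 0.032, -0.0], [-0.0, -0.002, -1.0]]
force: [0.3, 0.2, -1.2]
opening: 0.408
gripper_force: 30.0
```

Emit:
{"name": "jog_arm", "arguments": {"commands": [[[3,-3,-0.3,0,1],[3,-6,-0.6,0,2],[3,-9,-0.9,0,3],[3,-12,-1.2,0,4],[3,-15,-1.5,0,5],[3,-18,-1.7,0,6],[3,-20,-1.9,0,6],[3,-20,-1.9,0,6]]]}}

```text
t: 6.35
position: [0.4741, -0.2937, 0.1606]
tool_rot: [[0.077, 0.997, -0.002], [0.997, -0.077, -0.002], [-0.002, -0.002, -1.0]]
force: [-0.5, 0.9, -2.8]
opening: 0.408
gripper_force: 30.0
```

Emit:
{"name": "jog_arm", "arguments": {"commands": [[[3,-0.7,0.2,3,0],[3,-1.3,0.4,6,0],[3,-1.3,0.4,9,0],[3,-1.3,0.4,11,0],[3,-1.3,0.4,13,0],[3,-1.3,0.4,14.5,0],[3,-1.3,0.4,15,0],[3,-1.3,0.4,15,0]]]}}

```text
t: 7.15
position: [0.4785, -0.3032, 0.0109]
tool_rot: [[0.072, 0.997, -0.001], [0.997, -0.072, 0.001], [0.001, -0.001, -1.0]]
force: [-0.2, 0.5, -1.2]
opening: 0.407
gripper_force: 30.0
```

Emit:
{"name": "jog_arm", "arguments": {"commands": [[[3,0,0,0.2,0],[3,0,0,0.4,0],[3,0,0,0.5,0],[3,0,0,0.5,0]]]}}

```text
t: 7.55
position: [0.4791, -0.3039, 0.0069]
tool_rot: [[0.072, 0.997, 0.001], [0.997, -0.072, -0.0], [-0.0, 0.001, -1.0]]
force: [0.2, -0.4, -2.1]
opening: 0.409
gripper_force: 30.0
```

Next I'll release the sink, let it settle, then rise.

Emit:
{"name": "jog_arm", "arguments": {"commands": [[[4,0,0,0.1,0],[5.5,0,0,0.1,0],[5.5,0,0,0.1,0],[5.5,0,0,0.1,0],[5.5,0,0,0,0],[5.5,0,0,0,0],[5.5,0,0,-1,0],[5.5,0,0,-3,0]]]}}

```text
t: 8.35
position: [0.478, -0.3033, 0.0364]
tool_rot: [[0.072, 0.997, -0.002], [0.997, -0.072, 0.001], [0.001, -0.002, -1.0]]
force: [0.0, -0.7, -0.1]
opening: 0.625
gripper_force: 0.0
```

Emit:
{"name": "jog_arm", "arguments": {"commands": [[[4,0,0,-3,0],[4,0,0,-6,0],[2,0,0,-9,0],[0,0,0,-12,0],[0,0,0,-15,0],[0,0,0,-17,0],[0,0,0,-17,0],[0,0,0,-17,0]]]}}

```text
t: 9.15
position: [0.4788, -0.3037, 0.2069]
tool_rot: [[0.072, 0.997, 0.001], [0.997, -0.072, 0.0], [0.0, 0.001, -1.0]]
force: [0.6, 0.2, 0.0]
opening: 0.002
gripper_force: 0.0
```

```bash
python3 - <<'E'
from bench import sensors, optics
import cv2,numpy as np
for n,o in (("side","d3"),):
    c=optics.calibration(n);p,d=optics.read_camera(n)
    cv2.imwrite(f"pics/{o}.png",p[:,:,::-1]); np.savez(o+".npz",p=p,d=d,K=[c["fx"],c["fy"],c["cx"],c["cy"]],R=c["R"],t=c["t"])
s=sensors.sense(); print(s["t"],s["position"],s["force"],s["opening"])
E
```

```text
9.2 [ 0.47842233 -0.30341629  0.20608429] [0.15127489 0.33185013 0.3684561 ] 0.0007516982621533084
```

View pics/d3.png

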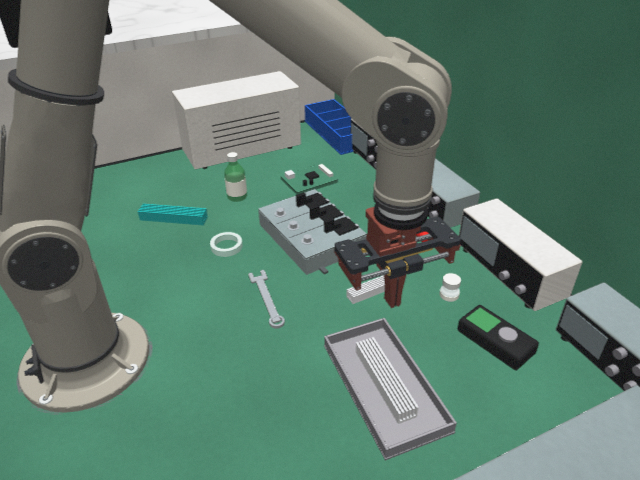

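The sink lies flat in the tray at about (385,380), and the three bolts on the block are exposed. I'll move over bolt 3, turning the tool for the later tab grip.

Emit:
{"name": "jog_arm", "arguments": {"commands": [[[0,3,0,0,6],[0,7,0,0,13],[0,11,0,0,20],[0,15,0,0,27],[0,19,0.1,0,34],[0,23,0.1,0,41],[0,27,0.1,0,48],[0,30,0.1,0,55]]]}}

```text
t: 10.0
position: [0.5005, -0.002, 0.2054]
tool_rot: [[0.86, 0.511, -0.002], [0.511, -0.86, -0.0], [-0.002, -0.001, -1.0]]
force: [-0.1, -0.5, -0.3]
opening: 0.003
gripper_force: 0.0
```

Emit:
{"name": "jog_arm", "arguments": {"commands": [[[0,1.4,-1.9,0,8],[0,2.7,-3.7,2,16],[0,4,-5.5,4,24],[0,5.3,-7.4,7,24.8],[0,5.3,-7.4,10,24.8],[0,5.3,-7.4,12,24.8],[0,5.3,-7.4,12,24.8],[0,5.3,-7.4,12,24.8]]]}}

```text
t: 10.8
position: [0.5085, 0.0853, 0.0862]
tool_rot: [[0.994, 0.105, -0.002], [0.105, -0.994, -0.001], [-0.002, 0.001, -1.0]]
force: [0.9, 0.9, 0.4]
opening: 0.005
gripper_force: 0.0
```

Emit:
{"name": "jog_arm", "arguments": {"commands": [[[0,0,-0.3,1,0],[0,0,-0.3,1.8,0],[0,0,-0.3,2.1,0],[0,0,-0.3,2.3,0],[0,0,-0.3,2.5,0],[0,0,-0.3,2.7,0],[0,0,-0.3,2.7,0]]]}}

```text
t: 11.5
position: [0.5089, 0.089, 0.0615]
tool_rot: [[0.994, 0.105, -0.0], [0.105, -0.994, 0.002], [-0.0, -0.002, -1.0]]
force: [-7.9, -0.5, 25.1]
opening: 0.004
gripper_force: 12.5
```

Bolt 3 holds at 25 N, so it's tight. On to bolt 2.

Emit:
{"name": "jog_arm", "arguments": {"commands": [[[0,0,0,-2,0],[0,0,-1,-3,0],[0,0,-3.4,-3,0],[0,0,-5.4,-3,0],[0,0,-6.4,-2,0],[0,0,-6.4,-1.2,0],[0,0,-6.4,-1.2,0]]]}}

```text
t: 12.2
position: [0.5009, 0.1515, 0.0702]
tool_rot: [[0.994, 0.105, -0.002], [0.105, -0.994, -0.002], [-0.002, 0.001, -1.0]]
force: [0.3, -0.4, 0.2]
opening: 0.012
gripper_force: 0.0
```

Emit:
{"name": "jog_arm", "arguments": {"commands": [[[0,0,0,0.3,0],[0,0,0,0.6,0],[0,0,0,0.8,0],[0,0,0,1,0],[0,0,0,1.1,0],[0,0,0,1.1,0]]]}}

```text
t: 12.8
position: [0.5021, 0.1521, 0.0617]
tool_rot: [[0.994, 0.105, -0.0], [0.105, -0.994, 0.001], [-0.0, -0.001, -1.0]]
force: [-4.5, -1.6, 15.2]
opening: 0.003
gripper_force: 7.5
```

Bolt 2 holds at 15 N, so it's tight too. On to bolt 1.

Emit:
{"name": "jog_arm", "arguments": {"commands": [[[0,0,0,-2,0],[0,0,-1,-3,0],[0,0,-3.4,-3,0],[0,0,-5.4,-3,0],[0,0,-6.4,-2,0],[0,0,-6.4,-1.2,0],[0,0,-6.4,-1.2,0]]]}}

```text
t: 13.5
position: [0.4942, 0.2149, 0.0711]
tool_rot: [[0.994, 0.105, -0.002], [0.105, -0.994, -0.002], [-0.002, 0.002, -1.0]]
force: [0.7, -0.6, -0.1]
opening: 0.008
gripper_force: 0.0
```

Emit:
{"name": "jog_arm", "arguments": {"commands": [[[0,0,0,0.4,0],[0,0,0,0.8,0],[0,0,0,1.1,0],[0,0,0,1.4,0],[0,0,0,1.6,0],[0,0,0,1.7,0],[0,0,0,1.7,0]]]}}

```text
t: 14.2
position: [0.4952, 0.2164, 0.0556]
tool_rot: [[0.994, 0.106, 0.0], [0.106, -0.994, 0.0], [0.0, -0.0, -1.0]]
force: [-0.1, 0.1, -0.1]
opening: 0.008
gripper_force: 0.0
```

Emit:
{"name": "jog_arm", "arguments": {"commands": [[[0,0,0,0.1,0],[0,0,0,0.2,0],[0,0,0,0.2,0]]]}}

```text
t: 14.5
position: [0.4953, 0.2166, 0.0552]
tool_rot: [[0.994, 0.106, -0.0], [0.106, -0.994, 0.002], [-0.0, -0.002, -1.0]]
force: [-7.0, -3.4, 19.8]
opening: 0.006
gripper_force: 10.2
```

Emit:
{"name": "jog_arm", "arguments": {"commands": [[[0,0,0,-2,0],[0,0,0,-5,0],[3,0,0,-8,0],[3.5,0,0,-12,0],[3.5,0,0,-16,0],[3.5,0,0,-18,0],[3.5,0,0,-18,0],[3.5,0,0,-18,0]]]}}

```text
t: 15.3
position: [0.4947, 0.217, 0.2334]
tool_rot: [[0.994, 0.107, -0.0], [0.107, -0.994, 0.001], [-0.0, -0.001, -1.0]]
force: [-0.6, 0.2, -0.1]
opening: 0.4
gripper_force: 0.0
```

```bash
python3 - <<'E'
from bench import sensors, optics
import cv2,numpy as np
from h import *
for n,o in (("scene","s4"),("side","d4"),("wrist","w4")):
    c=optics.calibration(n);p,d=optics.read_camera(n)
    cv2.imwrite(f"pics/{o}.png",p[:,:,::-1]); np.savez(o+".npz",p=p,d=d,K=[c["fx"],c["fy"],c["cx"],c["cy"]],R=c["R"],t=c["t"])
    p,W=load(o)
    for b,(x,y) in {1:(.4954,.2157),2:(.5021,.1521),3:(.5088,.0885)}.items():
        m=np.hypot(W[...,0]-x,W[...,1]-y)<.006; print(o,b,m.sum(),np.nanmedian(W[m][:,2]) if m.sum() else None)
    print(o);measure(o)
s=sensors.sense(); print(s["t"],s["position"])
E
```

```text
s4 1 43 0.6101842157529536
s4 2 33 0.352763609309182
s4 3 12 0.06240525653034844
s4
block (array([551. , 158.5]), array([171. , 232.7]), 5.7) 0.05017596268449847
tab (array([569. ,  98.7]), array([23.1,  7.6]), 6.6) 0.08468344351357382 [321 259   7   7  28]
tab (array([561.8, 161.4]), array([23.1,  7.7]), 4.9) 0.08537328223196015 [342 271   7   9  29]
tab (array([555.2, 225.3]), array([21.3,  7.4]), 6.2) 0.08505296162511279 [363 285   7   8  32]
d4 1 13 0.05438647577551497
d4 2 23 0.06151185859563753
d4 3 17 0.06157366590412272
d4
block (array([546.6, 154.8]), array([167.1, 236.1]), 6.7) 0.049079550184481464
tab (array([552.3, 219.8]), array([22.4, 14.7]), 7.4) 0.08423757764104567 [296 192  10   7  36]
tab (array([558. , 156.9]), array([24.7, 14.2]), 14.1) 0.0841770162180224 [309 205  10   7  39]
tab (array([566. ,  93.6]), array([12.4, 22.3]), 86.0) 0.08425455517340351 [324 218  10   6  39]
w4 1 138 0.05499867571659461
w4 2 146 0.06174784496847549
w4 3 145 0.06159517774979379
w4
block (array([549.1, 157.6]), array([165.1, 230.4]), 6.1) 0.05009455317731311
tab (array([553.8, 222.2]), array([23.4,  9.4]), 6.3) 0.08583892498572346 [312 132  13  32 401]
tab (array([560.5, 158.9]), array([23.5, 10.3]), 5.9) 0.08559385427229368 [392 132  16  32 436]
tab (array([567.3,  95.6]), array([23.4, 10.9]), 6.3) 0.0851933899614056 [473 132  19  32 474]
15.45 [0.49422542 0.2162184  0.2323169 ]
```

Bolt 1 has sunk: its top is at 55 mm against 62 mm for the other two. I'll move to tab 1, straddling it with the fingers 3.5 cm open.

Emit:
{"name": "jog_arm", "arguments": {"commands": [[[3.5,2,0.1,3,0],[3.5,4,0.1,6,0],[3.5,5.7,0.1,9,0],[3.5,5.7,0.1,11,0],[3.5,5.7,0.1,11,0],[3.5,5.7,0.1,11,0]]]}}

```text
t: 16.05
position: [0.5515, 0.2207, 0.1231]
tool_rot: [[0.994, 0.105, -0.001], [0.105, -0.994, -0.001], [-0.002, 0.001, -1.0]]
force: [0.7, -0.6, -0.1]
opening: 0.399
gripper_force: 0.0
```

Emit:
{"name": "jog_arm", "arguments": {"commands": [[[3.5,0,-0.1,2,0],[3.5,0,-0.1,4,0],[3.5,0,-0.1,5.5,0],[3.5,0,-0.1,6.2,0],[3.5,0,-0.1,6.2,0],[3.5,0,-0.1,6.2,0]]]}}

```text
t: 16.65
position: [0.5524, 0.2224, 0.0624]
tool_rot: [[0.994, 0.106, 0.001], [0.106, -0.994, 0.0], [0.001, -0.0, -1.0]]
force: [-0.0, -0.2, 0.3]
opening: 0.398
gripper_force: 0.0
```

Emit:
{"name": "jog_arm", "arguments": {"commands": [[[2,0,0,0,0],[0.8,0,0,0,0],[0.5,0,0,0,0],[0.5,0,0,0,0],[0.5,0,0,0,0],[0.5,0,0,0,0]]]}}

```text
t: 17.25
position: [0.5519, 0.2223, 0.0619]
tool_rot: [[0.994, 0.106, 0.0], [0.106, -0.994, 0.0], [0.0, -0.0, -1.0]]
force: [-0.3, 0.1, 2.3]
opening: 0.11
gripper_force: 30.0
```

Emit:
{"name": "jog_arm", "arguments": {"commands": [[[0.5,0.27,0,-0.58,0],[0.5,0.59,0,-1.14,0],[0.5,0.96,0,-1.66,0],[0.5,1.37,0,-2.16,0],[0.5,1.83,0,-2.61,0],[0.5,2.32,0,-3.02,0],[0.5,2.84,0,-3.39,0],[0.5,3.39,0,-3.71,0]]]}}

```text
t: 18.05
position: [0.5855, 0.2258, 0.099]
tool_rot: [[0.994, 0.106, -0.001], [0.106, -0.994, -0.0], [-0.001, -0.0, -1.0]]
force: [-4.8, 0.1, -4.8]
opening: 0.111
gripper_force: 30.0
```

Emit:
{"name": "jog_arm", "arguments": {"commands": [[[0.5,0.59,0,-0.28,0],[0.5,1.19,0,-0.5,0],[0.5,1.68,0,-0.63,0],[0.5,1.68,0,-0.63,0],[0.5,1.68,0,-0.63,0]]]}}

```text
t: 18.55
position: [0.6031, 0.2277, 0.1056]
tool_rot: [[0.994, 0.106, 0.002], [0.106, -0.994, 0.0], [0.002, -0.0, -1.0]]
force: [-3.3, -0.4, -1.1]
opening: 0.11
gripper_force: 30.0
```

```bash
python3 - <<'E'
from bench import sensors, optics
import cv2,numpy as np
o=[]
for n in ("scene","side"):
    p,d=optics.read_camera(n); r=p[200:350,260:430] if n=="scene" else p[130:280,220:390]
    o.append(cv2.resize(r[:,:,::-1],None,fx=2.3,fy=2.3,interpolation=cv2.INTER_CUBIC))
cv2.imwrite("pics/e5.png",np.hstack(o))
s=sensors.sense(); print(s["t"],s["position"],s["force"],s["opening"],s["gripper_force"])
E
```

```text
18.65 [0.60305754 0.22770703 0.10563331] [-3.58026816 -1.44161806  0.53169346] 0.11282282845234012 29.999937415122986
```

View pics/e5.png

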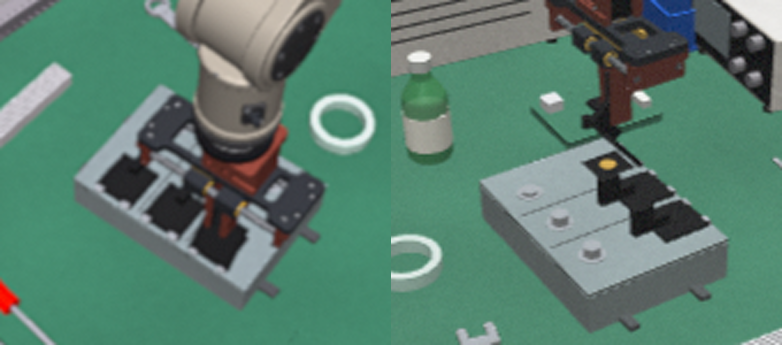

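The crop shows cap 1 tilted up and held in the fingers, with the bay interior visible at (608,165). Caps 2 and 3 are shut and bolt 1 is down at (530,192). I'm handing in.

```bash
python3 -c "
from bench import manip
print(manip.close_job())"
```

```text
the job is handed in; nothing more can be done
None
```

I handed the job in at about 19 s: the heat sink lies flat, fins up, in the tray, bolt 1 was the loose one and has sunk 7 mm, and the arm is holding cap 1 about 54° open (worked out from the arm's path) with caps 2 and 3 shut; the hand-in gave no verdict.

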